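# Lock the fipple head with the quarter-turn thumbscrew

### The job

Lock the fipple head in its socket for finishing: by its peg, turn the brass collar clockwise until it just meets its stop so that the slotted holes in collar and base line up, without forcing it. Then pass the wing-headed thumbscrew gently down through both slots until its round flange sits flat on the collar, give it a quarter turn either way so that its cross-bar locks under the base, and let go, leaving the other things where they are.

Things in the scene. Friction and masses are not known exactly. Their poses are not given: they have to be found in the camera images.
- fixture: cast aluminium base fixed to the bench, 90 x 185 mm (x, y), z up, origin under its middle. Brass bayonet socket at the middle; 55 mm from it towards the base's own -y is a raised lug with a slot through its 8 mm top plate, and 18 mm of open space under that plate for the cross-bar.
- pivot (a point): point on the upright turning axis of the collar, at the fixture's middle, 40 mm above the bench; axes as the fixture's.
- lower_slot (a point): centre of the slot's mouth in the fixed lug, 40 mm above the bench; slot 9.6 mm wide (x) and 17.6 mm long (y), right through 8 mm; axes as the fixture's.
- clamp: brass collar with two flat arms that turns about the pivot, the black fipple head (21 mm diameter, top 103 mm above the bench) upright in it. Starts 0.45 to 0.95 rad anticlockwise (from above) of its stop; about 8 N at the peg turns it, and it stays where left. At the stop its axes are the fixture's and the slots are in line. Origin on the axis, 41 mm above the bench.
- upper_slot (a point): centre of the slot's mouth on top of the collar's arm, 49 mm above the bench, 55 mm from the pivot; slot 10.6 x 18.6 mm (longer along its y, which points at the pivot), arm 8 mm thick, 1 mm above the lug. The stop has a firm rubber face: 16 N at the peg gives 0.8 mm, 25 N 1.4 mm, and let go it springs back to within 0.5 mm. Pushed over 2.5 mm past the line it is damaged.
- peg (a point): middle of the upright round brass peg on the collar's other arm, opposite the slot: 14 mm diameter, standing from 49 to 97 mm above the bench, 55 mm from the pivot; this point is 75 mm above the bench. Take it from above to turn the collar; it can turn within the fingers.
- screw_wing (a point): centre of the flat upright wing of the steel wing-headed thumbscrew (50 to 100 g): wing 10 mm thick (x), 24 mm wide (y), 24 mm high (z), on an 11 mm neck over a round flange 28 mm across, 5 mm thick, whose underside is 27 mm below this point. Starts upright in a slotted walnut stand 52 mm square, 40 mm high, flange on its top. Fully down in the fixture it is 36 mm above lower_slot.
- screw_foot (a point): lowest point of the thumbscrew, 54 mm below screw_wing. Below the flange is a plain 8 mm shank, at its foot a cross-bar 8 mm thick, 8 mm high, 16 mm long, its lower edges rounded by 2 mm, parallel to the wing (y). It passes the slots only along them; turned square to them it locks under the lug. Pressing the screw on the fixture with over 40 N damages it.
- ring_gauge: steel ring gauge lying flat, 48 mm outside, 12 mm high; origin under its centre
- spare_head: spare black polymer fipple head standing on the bench, 24 mm diameter, 61 mm high; origin under its centre
- burnisher: walnut-handled burnisher lying flat, about 155 mm long, 20 mm wide, 18 mm high; x runs along it to the steel end; origin under it, 75 mm from the handle's end
- brass_tube: bare brass whistle tube, 21 mm diameter, 260 mm long (along its y), lying in a low wooden rest; origin under its middle
- plug: small turned wooden plug standing upright, 32 mm across its top, 38 mm high; origin under its centre
- round_screw: the other thumbscrew, with a round knurled head 29 mm across and 18 mm high and no cross-bar, in the other walnut stand: leave it; origin at the underside of its head

How it is judged:
By the outcome, as a careful person would: the job done as asked, in the order asked, and still so for the second after the job is handed in, with the robot touching nothing.
It also fails if it takes over 64 s, if anything falls off the work surface, if the arm or the gripper's body presses on something with over 40 N, if the wrist force passes 120 N, or if a joint passes its speed limit or range.

### The arm

A 7-joint arm with a two-finger parallel gripper is mounted at the origin on the work surface. World frame = base frame: x ahead of the robot, y to its left, z up, the work surface at z = 0. Lengths are in mm, angles in rad, forces in N, time in s.
With the tool pointing down it reaches from about 400 to 850 mm from the base axis. Payload 6.9 kg.
Tool frame: the origin (TCP) lies midway between the tips of the shut fingers; the grasp point (between the pads) lies 19 mm behind it; z points along the fingers, x is the direction in which the jaws open and shut, and the axes are right-handed (so a half turn about z gives the same grasp; the last joint's range is limited). The gripper opens to 85 mm and grips with 20 to 120 N. Pads are 22 mm wide; open, the fingers measure 114 mm over their backs; the gripper's body (76 mm by 85 mm) begins 54 mm behind the grasp point. The pads swing forward as they close: fully open they stand 13 mm farther back than shut.
Start: joints at [1.45, 0.507, -0.238, 1.5, 0.126, 1.149, -0.155], TCP at [140.509, -608.99, 231.275] pointing down, gripper open.
Joint ranges: [-3.08, 3.08], [-0.24, 2.05], [-1.43, 1.35], [0, 2.5], [-1.52, 4.66], [0.17, 1.96], [-2.89, 2.89]. Speed limits (rad/s): [2.39, 2.39, 3.14, 3.14, 3.14, 3.14, 3.14].

### API

Orientations are given as [roll, pitch, yaw] about the fixed x, y, z axes, in that order (R = Rz(yaw) Ry(pitch) Rx(roll)).
In Python, from bench import monitor, vision, env, spotter gives the robot as it stands.
- The arm moves only by the tool arm_command, never from a script. Its argument "rows" is a list that holds one entry, the list of rows, each a list of 7 numbers: the shift along the tool's x, y, z in m, then the turn, a rotation vector about the tool's x, y, z in degrees, then the gripper's target within -1 to 1 (shut at 1, half-way at 0, fully open at -1). A call has 1 to 20 rows; each row shifts and turns the commanded pose from where the row before left it, along the tool's axes as they then stand; what a row does not reach is not made up. A row lasts 1/12 s, in which the tool goes at most 41.7 mm and 7.16 degrees, less where a joint would pass 70% of its speed; a pose out of reach is approached as far as the arm can. A call with a gripper value outside its range is refused whole. The fingers move at their own pace and stop on an object; "force" is the grip in N (left out, the last holds). Time passes only in rows, so rows that do not move let the fingers close. It gives the time, the measured TCP pose, the force and the opening at its end, in the units of the state.
- monitor.sense(): the state, without advancing time (a new reading comes with each control period).
- vision.read_camera(name): name is "side" or "top" or "wrist"; returns the picture (420x560x3 uint8, red, green, blue); there is no depth.
- vision.camera_params(name): a dict with "fovy" (degrees; the focal length in pixels is half the picture's height over the tangent of half this angle, whatever the lens; pixels are square), "cx", "cy" (the principal point, pixels), "R" (3x3) and "t" (3): a world point X has camera coordinates R X + t; the wrist camera has in their place "mount" (4x4, takes a point from camera to tool coordinates, whose origin is the TCP and whose axes are the tool frame's). Camera axes: x right, y down, z forward; pixel columns grow to the right and rows downward; lengths in mm; the calibration is good to about 2 mm. A picture is of the moment at which its call begins: read the wrist's pose just before it. camera_params takes no time and is no camera call.
- env.hand_in(): hands the job in, once; it reports no verdict.
Trained networks look in the newest picture that a camera, given by its name, has taken for a name from the list of things; names that differ only in an ending like _2 or _b are one class to them, and where a whole thing is asked for, a point or a joint stands for the part that bears it (a point fixed in the world has none). Each returns a list of dicts, best first, with "score" (0 to 1); they miss things now and then, are a little off and sometimes report something else, mostly with a low value. They report only what shows in the picture. A call takes as long as a camera call.
- spotter.masks_of(camera, query): "pixels" (420x560 bool, what is visible of it) and "box" ([left, top, width, height] in pixels, round what is visible of it).
The state is a dict: "time_s": time; "joint_pos": joint angles; "joint_vel": joint speeds; "effort": joint torques, N m; "ee_pos": TCP position; "eef_rot": TCP orientation; "force": force on the tool from outside, world axes, zero at the start; "ft_torque": the same for the moment, N m; "opening": finger opening in mm.
Only numpy, scipy, OpenCV 4.12 (cv2) and the standard library are available. Lean on these libraries where they do the work, as an engineer would, in place of code of your own. Each camera call takes 0.05 s, during which the arm holds its last target. There are 200 camera calls.

## Working session

There is one attempt and no reset: what is moved stays moved. The work goes in short steps, Python scripts to look and compute and a tool call to move; the robot and the scene stay as the last step left them, time stands still between calls to the robot, and variables do not carry over. Pictures are saved under pics/ and viewed, about 8 in all and at most 12, crops included, and the job is handed in when it is done.

Besides the shell and the picture viewer there is one more tool, called after "Request:" in YAML: its name, and indented under it one key for each argument. arm_command: Moves the arm, as the interface text tells. Its arguments: {"type":"object","properties":{"rows":{"type":"array","items":{"type":"array","items":{"type":"array","items":{"type":"number"}}}},"force":{"type":"number"}},"required":["rows"]}

```bash
ls; mkdir -p pics; cat > h.py <<'E'
import numpy as np, cv2
from bench import monitor, vision, env, spotter
from scipy.spatial.transform import Rotation as Ro
def cam(name):
    p=vision.camera_params(name); f=210/np.tan(np.radians(p['fovy'])/2)
    if 'mount' in p:
        s=monitor.sense(); T=np.eye(4); T[:3,:3]=Ro.from_euler('xyz',s['eef_rot']).as_matrix(); T[:3,3]=s['ee_pos']
        M=np.linalg.inv(T@np.array(p['mount'])); R,t=M[:3,:3],M[:3,3]
    else: R,t=np.array(p['R']),np.array(p['t'])
    return f,p['cx'],p['cy'],R,t
def onz(c,u,v,z):
    f,cx,cy,R,t=c; o=-R.T@t; d=R.T@np.array([(u-cx)/f,(v-cy)/f,1]); return o+d*(z-o[2])/d[2]
def proj(c,X):
    f,cx,cy,R,t=c; q=R@np.array(X)+t; return f*q[0]/q[2]+cx, f*q[1]/q[2]+cy
def save(n,im,s=1): cv2.imwrite(n,cv2.resize(im[:,:,::-1],None,fx=s,fy=s,interpolation=cv2.INTER_CUBIC))
E
python3 - <<'E'
from h import *
print(monitor.sense())
ims=[]
for n in ['top','side']:
    im=vision.read_camera(n); save(f'pics/{n}0.png',im,1.42)
    c=cam(n); print(n,c[0],vision.camera_params(n).keys(),'org',(-c[3].T@c[4]).round())
    for q in ['fixture','clamp','peg','screw_wing','round_screw','ring_gauge','spare_head','burnisher','brass_tube','plug']:
        for r in spotter.masks_of(n,q)[:2]:
            v,u=np.nonzero(r['pixels']); print(q,round(r['score'],2),r['box'],u.mean().round(1),v.mean().round(1), onz(c,u.mean(),v.mean(),40).round())
print(vision.camera_params('wrist'))
E
```

```text
pics
{'time_s': 0.0, 'joint_pos': array([ 1.44950977,  0.5083066 , -0.23752417,  1.5011326 ,  0.12570239,
        1.14892109, -0.15481985]), 'joint_vel': array([-0.00032134, -0.00041765, -0.00051365, -0.00044115, -0.00030681,
       -0.00154143,  0.00103558]), 'effort': array([ 5.40700530e-04, -6.20595074e+01, -2.18597889e+00, -2.49644941e+01,
        1.28532102e-02,  1.21332475e-02,  4.86082138e-05]), 'ee_pos': array([ 140.33657906, -608.51730086,  230.44914519]), 'eef_rot': array([ 3.14154994e+00,  1.77744451e-03, -1.34401193e+00]), 'force': array([-0.39575974, -0.3771268 ,  1.55265854]), 'ft_torque': array([0.04332333, 0.01063345, 0.01618284]), 'opening': 85.3377531048968}
top 450.41760640021454 dict_keys(['fovy', 'cx', 'cy', 'R', 't']) org [ 472.  -12. 1030.]
fixture 0.74 [409.4, 269.2, 16.0, 11.6] 417.0 273.9 [ 408. -291.   40.]
fixture 0.71 [195.4, 198.4, 84.8, 47.3] 237.0 219.4 [521. 102.  40.]
clamp 0.65 [207.9, 196.0, 59.3, 39.7] 237.5 217.1 [526. 101.  40.]
peg 0.64 [206.2, 197.5, 60.1, 36.3] 236.5 217.6 [525. 103.  40.]
round_screw 0.48 [335.7, 228.6, 11.9, 14.3] 340.0 237
[... 1185 characters left out ...]
17.3, 361.5, 82.4, 50.4] 266.7 385.3 [396. 277.  40.]
brass_tube 0.88 [180.4, 174.0, 85.6, 60.2] 220.9 202.7 [740.  -2.  40.]
brass_tube 0.52 [400.8, 186.8, 14.8, 18.2] 406.7 194.5 [ 400. -275.   40.]
plug 0.77 [401.3, 187.5, 12.9, 15.3] 406.8 194.1 [ 400. -276.   40.]
{'fovy': 58.27632040142049, 'cx': 276.40755991339563, 'cy': 211.30487056979686, 'mount': array([[ 9.99999359e-01, -5.25781784e-04, -1.00312571e-03,
        -2.68073227e-01],
       [ 8.09217822e-04,  9.51373127e-01,  3.08039799e-01,
        -7.97460936e+01],
       [ 7.92385133e-04, -3.08040413e-01,  9.51372943e-01,
        -1.42277012e+02],
       [ 0.00000000e+00,  0.00000000e+00,  0.00000000e+00,
         1.00000000e+00]])}
```

View pics/top0.png

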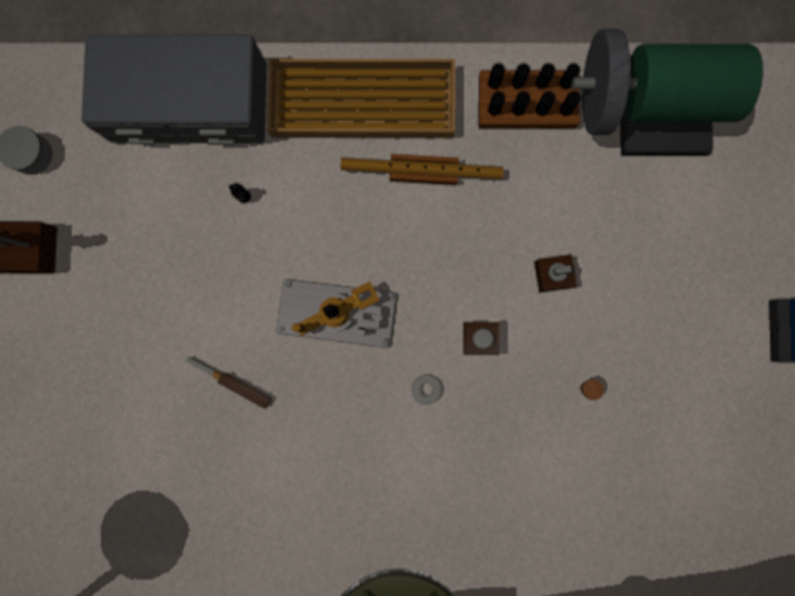

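View pics/side0.png

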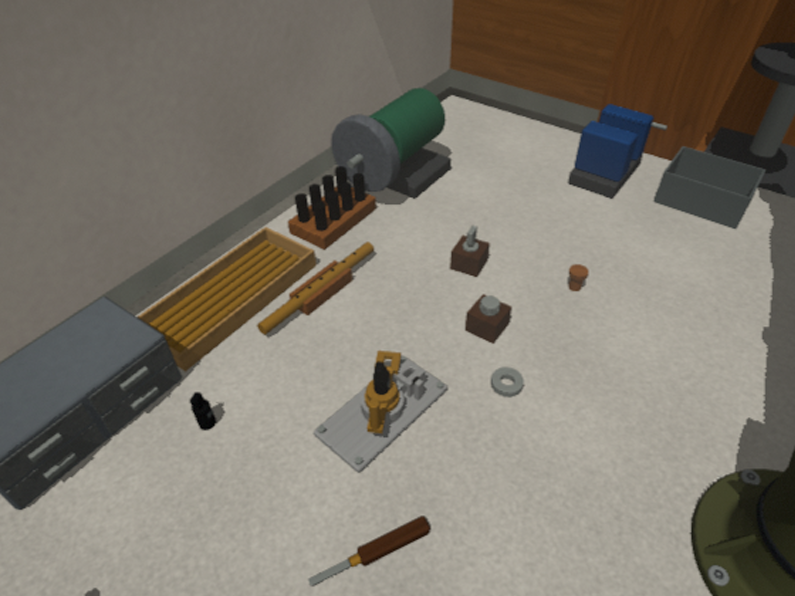

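```bash
cat >> h.py <<'E'
def rel(target,yaw,s=None):
    "tool-frame shift(m) to target TCP and yaw turn (deg about tool z) from the measured pose"
    s=s or monitor.sense(); R=Ro.from_euler('xyz',s['eef_rot']).as_matrix()
    d=R.T@(np.array(target)-s['ee_pos'])/1000
    Rt=Ro.from_euler('xyz',[np.pi,0,yaw]); rv=np.degrees((Ro.from_matrix(R).inv()*Rt).as_rotvec())
    return d.round(4),rv.round(2)
E
python3 - <<'E'
from h import *
c=cam('top');d=cam('side')
def two(a,b):
    # triangulate from top px a and side px b
    P=[np.c_[np.diag([k[0],k[0],1])@k[3],np.diag([k[0],k[0],1])@k[4]] for k in(c,d)]
    X=cv2.triangulatePoints(P[0],P[1],np.array([a[0]-c[1],a[1]-c[2]],float),np.array([b[0]-d[1],b[1]-d[2]],float)); return (X[:3]/X[3]).ravel().round(1)
k=1/1.42
for n,u,v,z in [('head',332,309,103),('peg',298,328,97),('slot',366,294,49),('wing',564,269,79),('stand',557,273,40),('c1',287,279,5),('c2',397,293,5),('c3',389,347,5),('c4',276,337,5)]:
    print(n,onz(c,u*k,v*k,z).round(1))
for n,u,v,z in [('head',380,364,103),('peg',377,408,97),('wing',472,230,79),('flange',470,243,45)]: print('side',n,onz(d,u*k,v*k,z).round(1))
print('rel', rel([500,-195,280],-1.344))
E
```

```text
head [521.8 101.7 103. ]
peg [493.8 151.7  97. ]
slot [548.4  56.3  49. ]
wing [ 586.4 -240.    79. ]
stand [ 584.7 -238.5   40. ]
c1 [574.9 187.6   5. ]
c2 [554.    9.5   5. ]
c3 [467.3  21.3   5. ]
c4 [481.1 203.    5. ]
side head [521.7 104.8 103. ]
side peg [485.8 159.1  97. ]
side wing [ 583.5 -236.9   79. ]
side flange [ 587.9 -242.6   45. ]
rel (array([-0.3226, -0.4434, -0.0487]), array([-0.,  0., -0.]))
```

Request:
arm_command:
  rows:
    - [[-0.0145,-0.0287,0,0,0,0,-1],[-0.0145,-0.0287,0,0,0,0,-1],[-0.0145,-0.0287,0,0,0,0,-1],[-0.0145,-0.0287,0,0,0,0,-1],[-0.0145,-0.0287,0,0,0,0,-1],[-0.0145,-0.0287,0,0,0,0,-1],[-0.0145,-0.0287,0,0,0,0,-1],[-0.0145,-0.0287,0,0,0,0,-1],[-0.0145,-0.0287,0,0,0,0,-1],[-0.0145,-0.0287,0,0,0,0,-1],[-0.0145,-0.0287,0,0,0,0,-1],[-0.0145,-0.0287,0,0,0,0,-1],[-0.0145,-0.0287,0,0,0,0,-1],[-0.0145,-0.0287,0,0,0,0,-1],[-0.0145,-0.0287,0,0,0,0,-1],[-0.0145,-0.0287,0,0,0,0,-1],[-0.0145,-0.0287,0,0,0,0,-1],[-0.0145,-0.0287,0,0,0,0,-1],[0,0,0,0,0,0,-1]]

```text
time_s: 2.68
ee_pos: [590.2, -231.2, 231.1]
eef_rot: [-3.137, 0.004, -1.335]
force: [0.3, 0.0, -1.0]
opening: 85.2
```

```bash
python3 - <<'E'
from h import *
s=monitor.sense(); print(s['ee_pos'],s['eef_rot'],s['joint_pos'],s['time_s'])
c=cam('wrist'); im=vision.read_camera('wrist'); save('pics/w1.png',im,1.42)
for r in spotter.masks_of('wrist','screw_wing')[:2]:
    v,u=np.nonzero(r['pixels']); print(r['score'],r['box'],u.mean(),v.mean(),onz(c,u.mean(),v.mean(),67))
import pickle; pickle.dump(c,open('c1.pkl','wb'))
E
```

```text
[ 590.18743652 -231.15472411  231.12257452] [-3.13725436  0.00375682 -1.33531601] [ 0.53410895  0.52770342 -0.32894157  1.47580527  0.17215368  1.16503029
 -1.15617914] 2.6833
0.71 [272.6, 175.5, 29.0, 31.0] 285.81516587677726 190.92535545023696 [ 591.0339397  -237.86144569   67.        ]
```

View pics/w1.png

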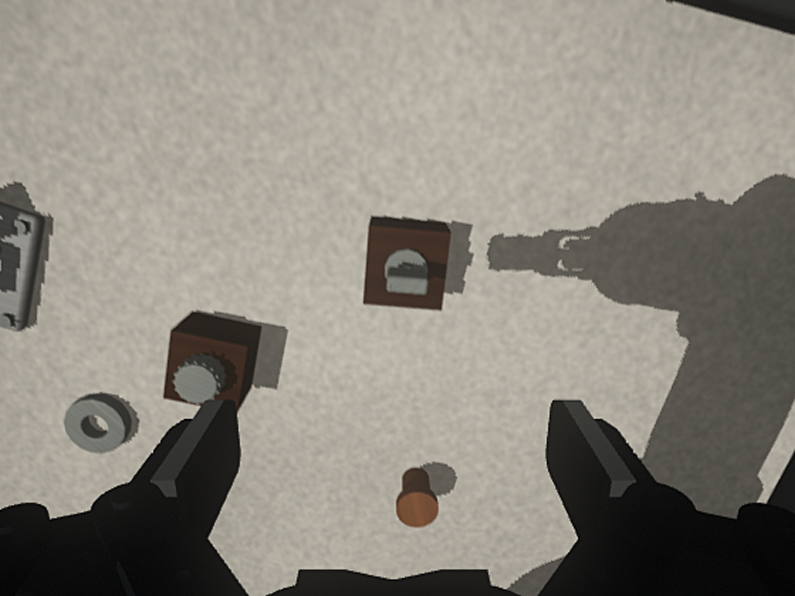

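Request:
arm_command:
  rows:
    - [[0,0,0,0,0,-6.6,-1],[0,0,0,0,0,-6.6,-1],[0,0,0,0,0,-6.6,-1],[0,0,0,0,0,-6.6,-1],[0,0,0,0,0,-6.6,-1],[0,0,0,0,0,-6.6,-1],[0,0,0,0,0,-6.6,-1],[0,0,0,0,0,-6.6,-1],[0,0,0,0,0,-6.6,-1],[0,0,0,0,0,-6.6,-1],[0,0,0,0,0,-6.6,-1],[0,0,0,0,0,-6.6,-1],[0,0,0,0,0,-6.6,-1]]

```text
time_s: 3.87
ee_pos: [584.0, -240.4, 231.3]
eef_rot: [3.14, 0.001, 0.157]
force: [0.1, -0.7, -0.6]
opening: 85.3
```

Request:
arm_command:
  rows:
    - [[-0.0022,-0.0388,-0.002,0,0,0,-0.4],[-0.0022,-0.0388,-0.002,0,0,0,-0.4],[-0.0022,-0.0388,-0.002,0,0,0,-0.4],[-0.0022,-0.0388,-0.002,0,0,0,-0.4],[-0.0022,-0.0388,-0.002,0,0,0,-0.4],[-0.0022,-0.0388,-0.002,0,0,0,-0.4],[-0.0022,-0.0388,-0.002,0,0,0,-0.4],[-0.0022,-0.0388,-0.002,0,0,0,-0.4],[-0.0022,-0.0388,-0.002,0,0,0,-0.4],[0,0,0,0,0,0,-0.4]]

```text
time_s: 4.7
ee_pos: [509.9, 111.1, 250.9]
eef_rot: [-3.138, -0.002, 0.162]
force: [0.0, 0.7, 0.9]
opening: 59.9
```

```bash
python3 - <<'E'
from h import *
s=monitor.sense(); print(s['ee_pos'],s['eef_rot'],s['joint_pos'],s['time_s'],s['opening'])
c=cam('wrist'); im=vision.read_camera('wrist'); save('pics/w2.png',im,1.42)
for q in ['peg','clamp','fixture']:
  for r in spotter.masks_of('wrist',q)[:2]:
    v,u=np.nonzero(r['pixels']); print(q,r['score'],r['box'],u.mean(),v.mean(),onz(c,u.mean(),v.mean(),67))
import pickle; pickle.dump(c,open('c2.pkl','wb'))
E
```

```text
[509.86574802 111.14695971 250.90468071] [-3.13823581e+00 -2.45304250e-03  1.62396438e-01] [ 0.28774664  0.40103183 -0.79313651  1.73510127  0.30943367  1.13284101
 -0.43548036] 4.7 59.86195874366275
peg 0.63 [257.5, 120.7, 69.7, 136.4] 288.0983358547655 189.55143721633888 [522.13520243 108.02662177  67.        ]
clamp 0.6 [256.0, 120.9, 69.7, 133.3] 288.2382121807466 189.7244597249509 [522.28571886 107.88957464  67.        ]
fixture 0.92 [227.3, 74.1, 126.5, 190.8] 287.8017167381974 169.56216573126446 [518.79552627 125.82999638  67.        ]
```

View pics/w2.png

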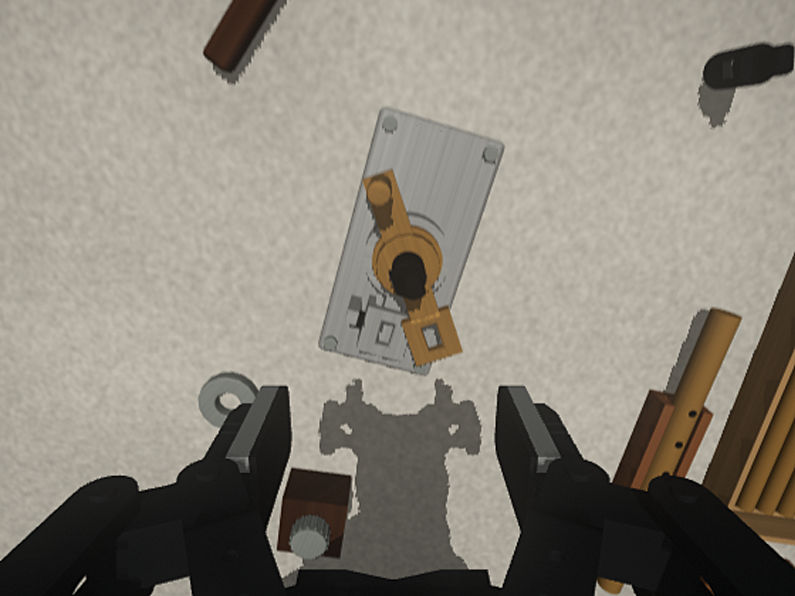

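```bash
python3 - <<'E'
from h import *
import pickle; c=pickle.load(open('c2.pkl','rb')); im=cv2.imread('pics/w2.png')
cv2.imwrite('pics/w2c.png',cv2.resize(im[95:385,305:515],None,fx=2.05,fy=2.05,interpolation=cv2.INTER_CUBIC))
k=1/1.42
for n,u,v,z in [('head',408,287,103),('peg',379,190,97),('upslot',431,336,49),('lowslot',385,333,40),('c1',383,107,8),('c2',505,145,8),('c3',428,375,8),('c4',319,347,8)]: print(n,onz(c,u*k,v*k,z).round(1))
E
```

```text
head [520.6 106.6 103. ]
peg [496.1 156.7  97. ]
upslot [546.5  59.1  49. ]
lowslot [515.3  52.7  40. ]
c1 [489.8 202.3   8. ]
c2 [577.1 191.4   8. ]
c3 [556.1  10.6   8. ]
c4 [468.   20.6   8. ]
```

View pics/w2c.png

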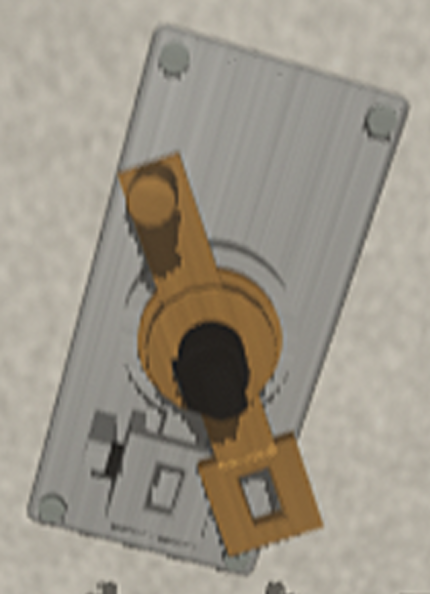

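Request:
arm_command:
  rows:
    - [[0,0,0,0,0,-6.1,-0.4],[0,0,0,0,0,-6.1,-0.4],[0,0,0,0,0,-6.0,-0.4],[0.0044,-0.0225,0.01,0,0,0,-0.4],[0.0044,-0.0225,0.02,0,0,0,-0.4],[0,0,0.025,0,0,0,-0.4],[0,0,0.025,0,0,0,-0.4],[0,0,0.025,0,0,0,-0.4],[0,0,0.025,0,0,0,-0.4],[0,0,0.01,0,0,0,-0.4],[0,0,0,0,0,0,-0.4]]

```text
time_s: 5.82
ee_pos: [499.0, 145.0, 107.0]
eef_rot: [-3.141, 0.005, 0.468]
force: [0.4, 0.2, 0.1]
opening: 59.7
```

```bash
python3 - <<'E'
from h import *
s=monitor.sense(); print(s['time_s'],s['force'],rel([497,155,62],0.48))
E
```

```text
5.8167 [0.35779885 0.20911761 0.12480036] (array([ 0.003 , -0.0098,  0.045 ]), array([-0.01,  0.27, -0.67]))
```

Request:
arm_command:
  rows:
    - [[0.003,-0.0098,0.005,0,0.3,-0.7,-0.4],[0,0,0.015,0,0,0,-0.4],[0,0,0.015,0,0,0,-0.4],[0,0,0.01,0,0,0,-0.4],[0,0,0,0,0,0,-0.4]]

```text
time_s: 6.23
ee_pos: [497.9, 157.8, 63.7]
eef_rot: [3.142, -0.004, 0.484]
force: [-0.7, 0.1, -0.7]
opening: 60.0
```

```bash
python3 - <<'E'
from h import *
s=monitor.sense(); print(s['time_s'],s['force'],rel([497,155,62],0.48))
c=cam('wrist'); im=vision.read_camera('wrist'); save('pics/w3.png',im,1.42)
E
```

```text
6.2333 [-0.66767198  0.10256514 -0.70563784] (array([-0.0021,  0.0021,  0.0016]), array([-0.  , -0.26,  0.2 ]))
```

View pics/w3.png

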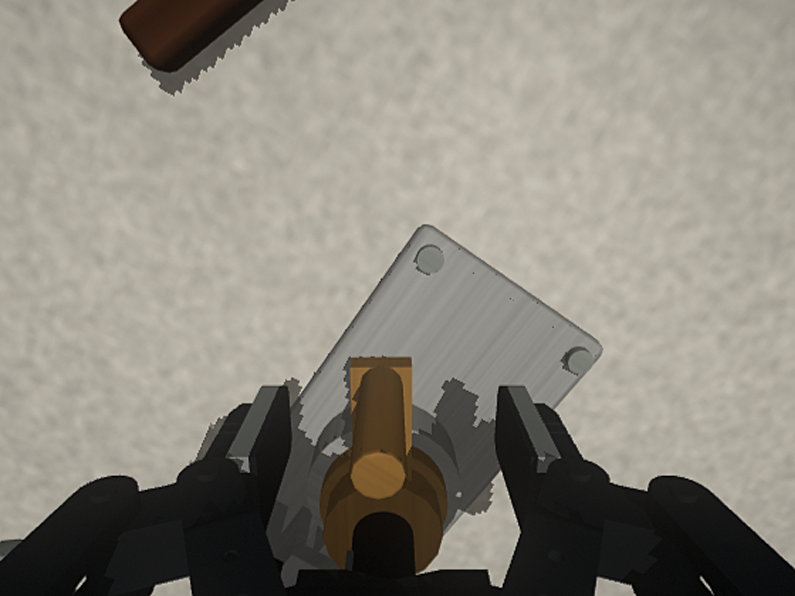

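```bash
python3 - <<'E'
from h import *
c=cam('wrist'); X=onz(c,378/1.42,475/1.42,97); print(X, rel([X[0],X[1],62],0.48))
E
```

```text
[495.75410183 156.12663398  97.        ] (array([-0.003 ,  0.0006,  0.0024]), array([-0.  , -0.29,  0.21]))
```

Request:
arm_command:
  rows:
    - [[-0.0028,0.0008,0.002,0,0,0.2,-0.2],[0,0,0,0,0,0,0.2],[0,0,0,0,0,0,0.6],[0,0,0,0,0,0,1],[0,0,0,0,0,0,1],[0,0,0,0,0,0,1],[0,0,0,0,0,0,1]]
  force: 40

```text
time_s: 6.87
ee_pos: [495.8, 155.6, 62.9]
eef_rot: [3.141, -0.005, 0.48]
force: [-2.0, -1.2, 5.3]
opening: 13.0
```

Request:
arm_command:
  rows:
    - [[0.00192,3e-05,0,0,0,2,1],[0.00192,3e-05,0,0,0,2,1],[0.00192,3e-05,0,0,0,2,1],[0.00192,3e-05,0,0,0,2,1],[0.00192,3e-05,0,0,0,2,1],[0.00192,3e-05,0,0,0,2,1],[0.00192,3e-05,0,0,0,2,1],[0.00192,3e-05,0,0,0,2,1],[0.00192,3e-05,0,0,0,2,1],[0.00192,3e-05,0,0,0,2,1],[0.00192,3e-05,0,0,0,2,1],[0.00192,3e-05,0,0,0,2,1],[0.00192,3e-05,0,0,0,2,1]]

```text
time_s: 7.95
ee_pos: [518.7, 161.6, 62.8]
eef_rot: [-3.141, -0.003, 0.025]
force: [-5.1, -1.6, 6.8]
opening: 12.6
```

```bash
python3 - <<'E'
from h import *
s=monitor.sense(); d=s['ee_pos'][:2]-[522.3,106.5]; a=np.degrees(np.arctan2(d[1],d[0])); t=np.array([np.sin(np.radians(a)),-np.cos(np.radians(a))]); print(s['ee_pos'],s['eef_rot'],np.hypot(*d),a,'tang',s['force'][:2]@t,'rad',s['force'][:2]@d/55,s['force'])
E
```

```text
[518.70779034 161.63277285  62.82891219] [-3.14073458e+00 -2.89249759e-03  2.50714347e-02] 55.24967522100268 93.72787239149542 tang -5.169996595524215 rad -1.2766480624935255 [-5.07642775 -1.60433136  6.80668039]
```

Request:
arm_command:
  rows:
    - [[0.00192,3e-05,0,0,0,2,1],[0.00192,3e-05,0,0,0,2,1],[0.00192,3e-05,0,0,0,2,1],[0.00096,1e-05,0,0,0,1,1],[0,0,0,0,0,0,1]]

```text
time_s: 8.37
ee_pos: [525.5, 161.5, 62.9]
eef_rot: [-3.14, -0.003, -0.097]
force: [-4.7, -1.3, 4.9]
opening: 12.7
```

Request:
arm_command:
  rows:
    - [[0.0005,0,0,0,0,0.5,1],[0,0,0,0,0,0,1]]

```text
time_s: 8.53
ee_pos: [525.8, 161.5, 62.9]
eef_rot: [-3.14, -0.003, -0.105]
force: [-5.5, -2.0, 6.2]
opening: 12.6
```

Request:
arm_command:
  rows:
    - [[0.0005,0,0,0,0,0.5,1],[0,0,0,0,0,0,1]]

```text
time_s: 8.7
ee_pos: [526.3, 161.4, 62.8]
eef_rot: [-3.14, -0.003, -0.113]
force: [-5.3, -1.4, 6.2]
opening: 12.7
```

Request:
arm_command:
  rows:
    - [[0.0005,0,0,0,0,0.5,1],[0,0,0,0,0,0,1]]

```text
time_s: 8.87
ee_pos: [526.8, 161.3, 62.8]
eef_rot: [-3.14, -0.003, -0.122]
force: [-5.7, -1.2, 6.1]
opening: 12.9
```

Request:
arm_command:
  rows:
    - [[0.0005,0,0,0,0,0.5,1],[0,0,0,0,0,0,1]]

```text
time_s: 9.03
ee_pos: [527.3, 161.3, 62.9]
eef_rot: [-3.14, -0.003, -0.131]
force: [-4.1, -1.2, 6.1]
opening: 12.6
```

Request:
arm_command:
  rows:
    - [[0.0005,0,0,0,0,0,1],[0,0,0,0,0,0,1]]

```text
time_s: 9.2
ee_pos: [527.4, 161.3, 62.8]
eef_rot: [-3.14, -0.002, -0.13]
force: [-6.0, -1.9, 7.4]
opening: 12.9
```

Request:
arm_command:
  rows:
    - [[0.0005,0,0,0,0,0,1],[0,0,0,0,0,0,1]]

```text
time_s: 9.37
ee_pos: [527.4, 161.3, 62.8]
eef_rot: [-3.141, -0.001, -0.13]
force: [-7.9, -0.5, 8.6]
opening: 12.8
```

Request:
arm_command:
  rows:
    - [[0.0005,0,0,0,0,0,1],[0,0,0,0,0,0,1]]

```text
time_s: 9.53
ee_pos: [527.4, 161.3, 62.8]
eef_rot: [-3.141, -0.0, -0.13]
force: [-9.9, -1.5, 8.9]
opening: 12.8
```

Request:
arm_command:
  rows:
    - [[0.0005,0,0,0,0,0,1],[0,0,0,0,0,0,1]]

```text
time_s: 9.7
ee_pos: [527.4, 161.3, 62.8]
eef_rot: [-3.141, 0.0, -0.13]
force: [-10.5, -0.6, 10.8]
opening: 12.8
```

Request:
arm_command:
  rows:
    - [[0.0006,0,0,0,0,0,1],[0,0,0,0,0,0,1]]

```text
time_s: 9.87
ee_pos: [527.4, 161.3, 62.8]
eef_rot: [-3.141, 0.001, -0.129]
force: [-13.5, -0.7, 11.6]
opening: 12.6
```

Request:
arm_command:
  rows:
    - [[0.0006,0,0,0,0,0,1],[0,0,0,0,0,0,1]]

```text
time_s: 10.03
ee_pos: [527.4, 161.3, 62.8]
eef_rot: [3.142, 0.002, -0.129]
force: [-15.3, -1.4, 13.5]
opening: 12.8
```

```bash
python3 - <<'E'
from h import *
s=monitor.sense(); print(s['ee_pos'],s['eef_rot'],s['force'],s['ft_torque'])
c=cam('wrist'); im=vision.read_camera('top'); cv2.imwrite('pics/t2.png',cv2.resize(im[180:260,180:300,::-1],None,fx=6,fy=6,interpolation=cv2.INTER_CUBIC))
E
```

```text
[527.41847519 161.27874846  62.75529415] [ 3.14154570e+00  1.97204275e-03 -1.28977507e-01] [-15.25614836  -1.44934494  13.52180958] [-0.1875692   2.85581443  0.07433777]
```

Request:
arm_command:
  rows:
    - [[-0.0013,0,0,0,0,0,1],[-0.0013,0,0,0,0,0,1],[0,0,0,0,0,0,0.6],[0,0,0,0,0,0,0.2],[0,0,0,0,0,0,-0.2],[0,0,0,0,0,0,-0.4],[0,0,0,0,0,0,-0.4],[0,0,-0.015,0,0,0,-0.4],[0,0,-0.03,0,0,0,-0.4],[0,0,-0.03,0,0,0,-0.4],[0,0.01,-0.03,0,0,0,-0.4],[0,0.02,-0.03,0,0,0,-0.4],[0,0.02,-0.03,0,0,0,-0.4],[0,0,-0.005,0,0,0,-0.4],[0,0,0,0,0,0,-0.4]]

```text
time_s: 11.33
ee_pos: [523.1, 110.8, 234.3]
eef_rot: [-3.138, -0.009, -0.134]
force: [-0.3, -0.6, -0.0]
opening: 60.0
```

```bash
python3 - <<'E'
from h import *
s=monitor.sense(); print(s['ee_pos'],s['eef_rot'],s['force'],s['time_s'])
c=cam('wrist'); im=vision.read_camera('wrist'); save('pics/w4.png',im,1.42)
import pickle; pickle.dump(c,open('c4.pkl','wb'))
m=[r for r in spotter.masks_of('wrist','clamp')]; b=m[0]['box']; print(m[0]['score'],b)
u,v=int(b[0])-25,int(b[1])-40
cv2.imwrite('pics/w4c.png',cv2.resize(im[v:v+200,u:u+140,::-1],None,fx=3,fy=3,interpolation=cv2.INTER_CUBIC)); print(u,v)
E
```

```text
[523.14867811 110.8223773  234.34961503] [-3.13771809 -0.00856839 -0.13377972] [-0.28018451 -0.5814677  -0.01052586] 11.3333
0.98 [250.7, 118.7, 46.5, 141.0]
225 78
```

View pics/w4c.png

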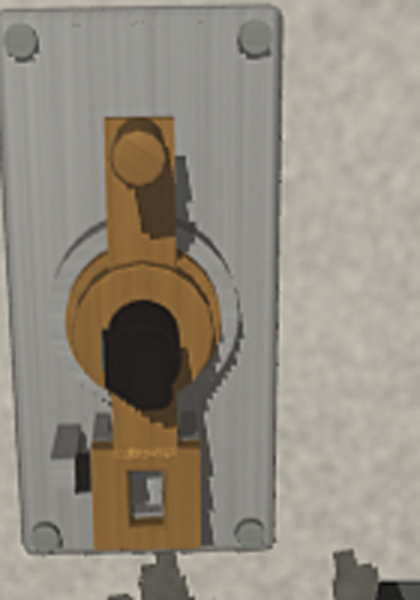

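```bash
python3 - <<'E'
from h import *
import pickle; c=pickle.load(open('c4.pkl','rb'))
P={}
for n,u,v,z in [('slot',147,497,49),('peg',138,158,97),('TL',2,10,8),('TR',281,9,8),('BR',274,548,8),('BL',24,550,8),('armL',106,117,49),('armR',173,117,49),('armBL',93,548,49),('armBR',199,548,49)]:
    P[n]=onz(c,225+u/3,78+v/3,z)[:2]; print(n,P[n].round(1))
y=lambda a:-np.arctan2(a[0],a[1])
print(y(P['TL']-P['BL']),y(P['TR']-P['BR']),y(P['peg']-P['slot']), (P['peg']+P['slot'])/2,(P['TL']+P['TR']+P['BR']+P['BL'])/4)
print(y((P['armL']+P['armR']-P['armBL']-P['armBR'])))
print(np.hypot(*(P['peg']-P['slot'])),np.hypot(*(P['TL']-P['BL'])),np.hypot(*(P['TL']-P['TR'])))
s=monitor.sense(); print(rel([585,-239,200],0.16))
E
```

```text
slot [515.3  53.8]
peg [527.8 162.2]
TL [490.8 203.6]
TR [576.2 192.4]
BR [555.4  11.1]
BL [466.7  22.7]
armL [519.6 170. ]
armR [538.3 167.5]
armBL [495.9  38.9]
armBR [529.3  34.2]
-0.13246759279906187 -0.1142107996303038 -0.11522369741948049 [521.5340641  108.01616974] [522.29015359 107.47110266]
-0.12300531606285992
109.05788554238535 182.51933532907418 86.10378386683043
(array([0.1085, 0.3397, 0.0311]), array([ -0.15,  -0.25, -16.67]))
```

Request:
arm_command:
  rows:
    - [[0,0,0,0,0,-5.6,-0.4],[0,0,0,0,0,-5.6,-0.4],[0,0,0,0,0,-5.6,-0.4],[0.001,0.0394,0.003,0,0,0,-0.4],[0.001,0.0394,0.003,0,0,0,-0.4],[0.001,0.0394,0.003,0,0,0,-0.4],[0.001,0.0394,0.003,0,0,0,-0.4],[0.001,0.0394,0.003,0,0,0,-0.4],[0.001,0.0394,0.003,0,0,0,-0.4],[0.001,0.0394,0.003,0,0,0,-0.4],[0.001,0.0394,0.003,0,0,0,-0.4],[0.001,0.0394,0.01,0,0,0,-0.4],[0,0,0,0,0,0,-0.4],[0,0,0,0,0,0,-0.4]]

```text
time_s: 12.6
ee_pos: [587.2, -238.7, 194.1]
eef_rot: [-3.137, -0.001, 0.159]
force: [0.0, 0.8, -0.5]
opening: 59.8
```

```bash
python3 - <<'E'
from h import *
s=monitor.sense(); print(s['ee_pos'],s['eef_rot'],s['joint_pos'],s['time_s'])
c=cam('wrist'); im=vision.read_camera('wrist'); save('pics/w5.png',im,1.42)
import pickle; pickle.dump(c,open('c5.pkl','wb'))
m=spotter.masks_of('wrist','screw_wing'); print([ (r['score'],r['box']) for r in m])
u,v=proj(c,[588,-238,60]); u,v=int(u)-50,int(v)-50; print(u,v)
cv2.imwrite('pics/w5c.png',cv2.resize(im[v:v+100,u:u+100,::-1],None,fx=6,fy=6,interpolation=cv2.INTER_CUBIC))
E
```

```text
[ 587.20791245 -238.69667153  194.0502608 ] [-3.13719690e+00 -7.54356458e-04  1.58680703e-01] [ 0.73282734  0.6095829  -0.66208561  1.52507309  0.39202764  1.14430063
  0.15321938] 12.6
[(0.66, [256.8, 181.3, 34.4, 38.1])]
226 148
```

View pics/w5c.png

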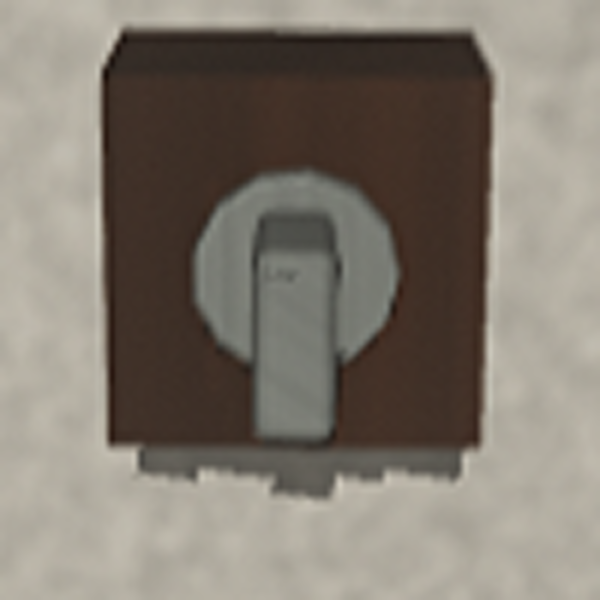

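```bash
python3 - <<'E'
from h import *
import pickle; c=pickle.load(open('c5.pkl','rb'))
P={}
for n,u,v,z in [('wing',296,344,79),('w1',296.5,250,79),('w2',295,437,79),('fl',298,268,45),('sL',106,75,40),('sR',491,75,40),('bR',482,443,40),('bL',108,442,40)]:
    P[n]=onz(c,226+u/6,148+v/6,z)[:2]; print(n,P[n].round(1))
y=lambda a:-np.arctan2(a[0],a[1])
print(y(P['w1']-P['w2']),y(P['sL']-P['bL']+P['sR']-P['bR']),sum(P[k] for k in['sL','sR','bR','bL'])/4)
print(rel([P['wing'][0],P['wing'][1],48],0.16))
E
```

```text
wing [ 587.  -237.5]
w1 [ 585.3 -226.1]
w2 [ 588.7 -249.1]
fl [ 587.2 -237.2]
sL [ 558.2 -216.4]
sR [ 608.4 -208.5]
bR [ 616.6 -259.3]
bL [ 565.2 -267.3]
0.14928925718731112 0.1479150017454586 [ 587.11224199 -237.87379797]
(array([-0.0021,  0.0032,  0.1481]), array([-0.26, -0.2 ,  0.24]))
```

Request:
arm_command:
  rows:
    - [[-0.001,0.0016,0.012,-0.2,-0.2,0.4,-0.4],[-0.001,0.0016,0.025,0,0,0.4,-0.4],[0,0,0.025,0,0,0,-0.4],[0,0,0.02,0,0,0,-0.4],[0,0,0.015,0,0,0,-0.4],[0,0,0,0,0,0,-0.4],[0,0,0,0,0,0,-0.4]]

```text
time_s: 13.28
ee_pos: [586.7, -238.7, 100.0]
eef_rot: [3.141, -0.0, 0.151]
force: [-0.0, -0.5, 0.5]
opening: 59.9
```

```bash
python3 - <<'E'
from h import *
s=monitor.sense(); print(s['time_s'],s['force'],rel([587,-237.6,50],0.149))
E
```

```text
13.2833 [-0.02823613 -0.54024192  0.52328784] (array([ 0.0005, -0.0011,  0.05  ]), array([ 0.03, -0.01,  0.09]))
```

Request:
arm_command:
  rows:
    - [[0.0005,-0.001,0.01,0,0,0,-0.4],[0,0,0.018,0,0,0,-0.4],[0,0,0.015,0,0,0,-0.4],[0,0,0.007,0,0,0,-0.4],[0,0,0,0,0,0,0.2],[0,0,0,0,0,0,0.5],[0,0,0,0,0,0,1],[0,0,0,0,0,0,1],[0,0,0,0,0,0,1],[0,0,0,0,0,0,1]]
  force: 50

```text
time_s: 14.12
ee_pos: [588.1, -239.6, 51.9]
eef_rot: [3.139, -0.003, 0.148]
force: [-0.9, 0.6, 5.7]
opening: 8.9
```

```bash
python3 - <<'E'
from h import *
s=monitor.sense(); print(s)
E
```

```text
{'time_s': 14.1167, 'joint_pos': array([ 0.68410456,  0.75143656, -0.57703263,  1.68203965,  0.51545316,
        0.86016391,  0.03588373]), 'joint_vel': array([ 0.00266398,  0.00079863, -0.00071655, -0.00048563,  0.00115612,
        0.0005732 ,  0.00186234]), 'effort': array([ 3.43545538e-02, -6.43537474e+01, -8.26913327e+00, -1.71463841e+01,
        9.47475666e-02, -2.09696805e-01, -3.31920332e-03]), 'ee_pos': array([ 588.13559901, -239.57167285,   51.93316304]), 'eef_rot': array([ 3.13886379, -0.00329922,  0.14810843]), 'force': array([-0.90560715,  0.59356497,  5.68624642]), 'ft_torque': array([0.06664279, 0.15889764, 0.02643339]), 'opening': 8.918652910453286}
```

Request:
arm_command:
  rows:
    - [[0,0,-0.004,0,0,0,1],[0,0,-0.01,0,0,0,1],[0,0,-0.02,0,0,0,1],[0,0,-0.025,0,0,0,1],[0,0,-0.025,0,0,0,1],[0,0,-0.014,0,0,0,1],[0,0,0,0,0,0,1]]

```text
time_s: 14.7
ee_pos: [589.0, -239.4, 153.1]
eef_rot: [3.137, -0.007, 0.148]
force: [0.8, -0.3, -0.5]
opening: 9.6
```

```bash
python3 - <<'E'
from h import *
s=monitor.sense(); print(s['ee_pos'],s['opening'],s['force'],rel([515,53,150],-0.117))
c=cam('wrist'); im=vision.read_camera('wrist')
R=Ro.from_euler('xyz',s['eef_rot']).as_matrix()
def T(p): return proj(c,R@np.array(p,float)+s['ee_pos'])
# predicted wing-top corners (nominal grasp: wing centre 15 behind TCP) 
for y in (-12,12): print([np.round(T([x,y,-27.1]),1) for x in(-5,5)])
print('flange top front',T([0,-14,-4]) )
u,v=T([0,0,-15]); u,v=int(u)-60,int(v)-60; u=max(u,0);v=min(max(v,0),300); print(u,v)
cv2.imwrite('pics/w6c.png',cv2.resize(im[v:v+120,u:u+120,::-1],None,fx=5,fy=5,interpolation=cv2.INTER_CUBIC))
E
```

```text
[ 589.04118123 -239.38915743  153.06057599] 9.58395261565846 [ 0.82787448 -0.30594574 -0.53325073] (array([-0.0301, -0.3001,  0.0015]), array([ 0.2 , -0.42, 15.2 ]))
[array([260.3, 294.3]), array([289.2, 294.3])]
[array([261.2, 352.3]), array([288.5, 352.3])]
flange top front (np.float64(274.90953017205146), np.float64(260.25347115412285))
214 245
```

View pics/w6c.png

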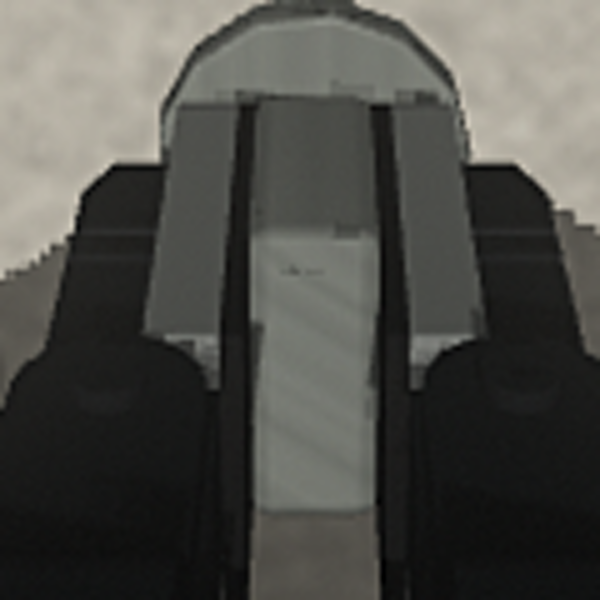

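Request:
arm_command:
  rows:
    - [[0,0,0,0,0,5.1,1],[0,0,0,0,0,5.1,1],[0,0,0,0,0,5.0,1],[-0.012,-0.0312,0,0,0,0,1],[-0.012,-0.0312,0,0,0,0,1],[-0.012,-0.0312,0,0,0,0,1],[-0.012,-0.0312,0,0,0,0,1],[-0.012,-0.0312,0,0,0,0,1],[-0.012,-0.0312,0,0,0,0,1],[-0.012,-0.0312,0,0,0,0,1],[-0.012,-0.0312,0,0,0,0,1],[-0.012,-0.0312,0,0,0,0,1],[0,0,0,0,0,0,1],[0,0,0,0,0,0,1],[0,0,0,0,0,0,1]]

```text
time_s: 16.0
ee_pos: [512.3, 51.6, 147.5]
eef_rot: [3.139, -0.001, -0.117]
force: [0.8, -0.7, -0.7]
opening: 9.0
```

```bash
python3 - <<'E'
from h import *
s=monitor.sense(); print(s['time_s'],s['ee_pos'],s['joint_pos'][-1],s['force'],rel([514.3,52.0,100],-0.117))
E
```

```text
16.0 [512.2913675   51.57196963 147.46297369] -0.6283560506333048 [ 0.7949764  -0.74064645 -0.71216042] (array([ 0.0019, -0.0008,  0.0475]), array([ 0.13, -0.03,  0.01]))
```

Request:
arm_command:
  rows:
    - [[0.0019,-0.0008,0.01,0.1,0,0,1],[0,0,0.015,0,0,0,1],[0,0,0.015,0,0,0,1],[0,0,0.012,0,0,0,1],[0,0,0,0,0,0,1],[0,0,0,0,0,0,1]]

```text
time_s: 16.5
ee_pos: [514.4, 51.6, 95.1]
eef_rot: [3.141, 0.0, -0.119]
force: [-0.3, -0.2, -0.6]
opening: 9.3
```

```bash
python3 - <<'E'
from h import *
s=monitor.sense(); print(s['time_s'],s['ee_pos'],s['eef_rot'],s['force'],rel([514.3,52.0,92],-0.117))
im=vision.read_camera('side'); c=cam('side'); u,v=map(int,proj(c,[514,53,55])); print(u,v)
cv2.imwrite('pics/s7.png',cv2.resize(im[v-45:v+45,u-60:u+60,::-1],None,fx=6,fy=6,interpolation=cv2.INTER_CUBIC))
E
```

```text
16.5 [514.43977197  51.55539889  95.08664833] [ 3.14146577e+00  3.23345072e-04 -1.18813348e-01] [-0.29809997 -0.1568499  -0.58237317] (array([-0.0002, -0.0004,  0.0031]), array([ 0.01,  0.02, -0.1 ]))
287 257
```

View pics/s7.png

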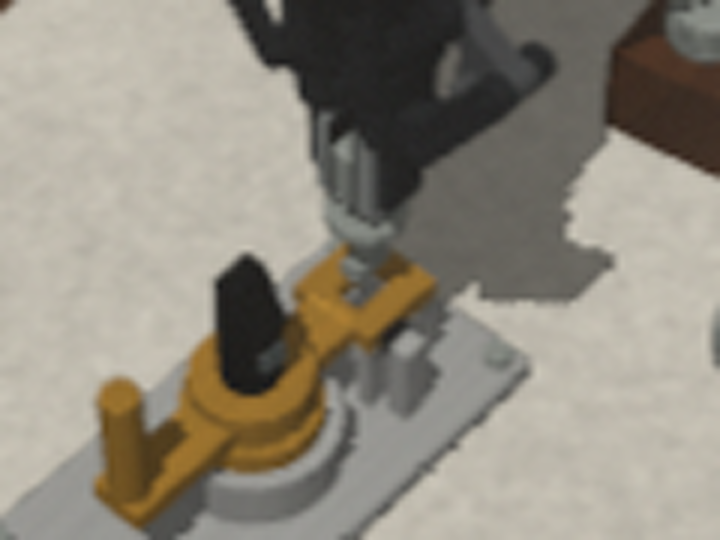

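Request:
arm_command:
  rows:
    - [[0,0,0.003,0,0,0,1],[0,0,0.003,0,0,0,1],[0,0,0.001,0,0,0,1],[0,0,0,0,0,0,1]]

```text
time_s: 16.88
ee_pos: [514.8, 52.7, 89.2]
eef_rot: [-3.141, -0.002, -0.117]
force: [-0.2, 0.6, -0.6]
opening: 9.1
```

Request:
arm_command:
  rows:
    - [[0,0,0.001,0,0,0,1],[0,0,0.001,0,0,0,1],[0,0,0,0,0,0,1]]

```text
time_s: 17.13
ee_pos: [514.8, 52.8, 87.1]
eef_rot: [-3.141, -0.002, -0.117]
force: [0.7, 0.8, -0.1]
opening: 9.4
```

Request:
arm_command:
  rows:
    - [[0,0,0.001,0,0,0,1],[0,0,0.001,0,0,0,1],[0,0,0,0,0,0,1]]

```text
time_s: 17.38
ee_pos: [514.7, 52.8, 85.0]
eef_rot: [-3.141, -0.002, -0.117]
force: [0.2, -0.4, -1.1]
opening: 9.1
```

Foot appears about 3 mm into the collar slot with no contact; continue towards the lug mouth (TCP about 79).

Request:
arm_command:
  rows:
    - [[0,0,0.0015,0,0,0,1],[0,0,0.0015,0,0,0,1],[0,0,0,0,0,0,1]]

```text
time_s: 17.63
ee_pos: [514.7, 52.7, 81.9]
eef_rot: [-3.141, -0.002, -0.117]
force: [0.6, -0.5, -0.7]
opening: 9.5
```

Request:
arm_command:
  rows:
    - [[0,0,0.001,0,0,0,1],[0,0,0.001,0,0,0,1],[0,0,0.001,0,0,0,1],[0,0,0,0,0,0,1]]

```text
time_s: 17.97
ee_pos: [514.7, 52.7, 79.0]
eef_rot: [-3.141, -0.002, -0.117]
force: [-0.2, -0.1, -1.4]
opening: 9.3
```

Request:
arm_command:
  rows:
    - [[0,0,0.001,0,0,0,1],[0,0,0.001,0,0,0,1],[0,0,0,0,0,0,1]]

```text
time_s: 18.22
ee_pos: [514.8, 52.7, 77.0]
eef_rot: [-3.141, -0.002, -0.117]
force: [-0.2, -0.1, -1.9]
opening: 9.1
```

Request:
arm_command:
  rows:
    - [[0,0,0.0015,0,0,0,1],[0,0,0.0015,0,0,0,1],[0,0,0.0015,0,0,0,1],[0,0,0,0,0,0,1]]

```text
time_s: 18.55
ee_pos: [514.7, 52.7, 72.3]
eef_rot: [-3.141, -0.001, -0.117]
force: [-0.6, -0.3, -1.6]
opening: 9.1
```

Request:
arm_command:
  rows:
    - [[0,0,0.002,0,0,0,1],[0,0,0.002,0,0,0,1],[0,0,0.002,0,0,0,1],[0,0,0.002,0,0,0,1],[0,0,0,0,0,0,1]]

```text
time_s: 18.97
ee_pos: [514.7, 52.7, 64.2]
eef_rot: [-3.141, -0.001, -0.117]
force: [-0.5, -0.9, -1.3]
opening: 9.0
```

Request:
arm_command:
  rows:
    - [[0,0,0.001,0,0,0,1],[0,0,0.001,0,0,0,1],[0,0,0,0,0,0,1]]

```text
time_s: 19.22
ee_pos: [514.9, 53.0, 62.5]
eef_rot: [-3.141, -0.002, -0.117]
force: [0.1, -0.7, -0.6]
opening: 9.4
```

Now lower to flange contact in 0.5 mm steps.

Request:
arm_command:
  rows:
    - [[0,0,0.0006,0,0,0,1],[0,0,0.0006,0,0,0,1],[0,0,0,0,0,0,1]]

```text
time_s: 19.47
ee_pos: [514.9, 52.9, 61.4]
eef_rot: [-3.141, -0.002, -0.117]
force: [-0.1, -0.1, -0.9]
opening: 9.5
```

Request:
arm_command:
  rows:
    - [[0,0,0.0006,0,0,0,1],[0,0,0,0,0,0,1]]

```text
time_s: 19.63
ee_pos: [515.0, 52.9, 60.9]
eef_rot: [-3.141, -0.002, -0.117]
force: [0.5, 0.8, -0.6]
opening: 9.0
```

Request:
arm_command:
  rows:
    - [[0,0,0.0006,0,0,0,1],[0,0,0,0,0,0,1]]

```text
time_s: 19.8
ee_pos: [515.0, 52.9, 60.8]
eef_rot: [-3.141, -0.002, -0.117]
force: [-1.9, -0.2, 5.6]
opening: 9.0
```

Request:
arm_command:
  rows:
    - [[0.00016,0,0,0,0,-6,1],[0.00016,0,0,0,0,-6,1],[0.00016,0,0,0,0,-6,1],[0.00016,0,0,0,0,-6,1],[0,0,0,0,0,0,1]]

```text
time_s: 20.22
ee_pos: [515.5, 52.7, 60.8]
eef_rot: [3.141, -0.002, 0.308]
force: [-2.6, -0.8, 8.1]
opening: 9.5
```

```bash
python3 - <<'E'
from h import *
s=monitor.sense(); print(s['ee_pos'],s['eef_rot'],s['force'],s['ft_torque'],s['opening'])
E
```

```text
[515.45919195  52.73102632  60.78573253] [ 3.14086635e+00 -1.98137332e-03  3.08108472e-01] [-2.62339902 -0.79224423  8.14649068] [-0.15373039  0.55435783  0.0299811 ] 9.49936258147876
```

Turning freely; continue with the remaining 66°.

Request:
arm_command:
  rows:
    - [[0.00016,0,0,0,0,-6,1],[0.00016,0,0,0,0,-6,1],[0.00016,0,0,0,0,-6,1],[0.00016,0,0,0,0,-6,1],[0,0,0,0,0,0,1]]

```text
time_s: 20.63
ee_pos: [515.6, 52.5, 60.8]
eef_rot: [3.14, -0.0, 0.727]
force: [-3.5, -2.2, 10.2]
opening: 9.4
```

Request:
arm_command:
  rows:
    - [[0.00016,0,0,0,0,-6,1],[0.00016,0,0,0,0,-6,1],[0.00016,0,0,0,0,-6,1],[0.00016,0,0,0,0,-6,1],[0.00016,0,0,0,0,-6,1],[0.00016,0,0,0,0,-6,1],[0.00016,0,0,0,0,-6,1],[0,0,0,0,0,0,1],[0,0,0,0,0,0,1]]

```text
time_s: 21.38
ee_pos: [515.8, 52.8, 60.8]
eef_rot: [3.141, 0.002, 1.454]
force: [-5.6, -3.7, 12.6]
opening: 9.2
```

```bash
python3 - <<'E'
from h import *
s=monitor.sense(); print(s['time_s'],s['ee_pos'],s['eef_rot'],s['force'],s['ft_torque'],s['opening'],rel(s['ee_pos'],np.pi/2-.117))
E
```

```text
21.3833 [515.77352448  52.8336216   60.7720934 ] [3.14075213e+00 2.19852810e-03 1.45366527e+00] [-5.61610367 -3.70307905 12.56883589] [-0.85038202  1.15900201  0.02778124] 9.236612466139396 (array([0., 0., 0.]), array([ 0.05,  0.13, -0.01]))
```

Request:
arm_command:
  rows:
    - [[-0.0008,-0.001,-0.0006,0,0,0,1],[0,0,0,0,0,0,1]]

```text
time_s: 21.55
ee_pos: [515.5, 53.0, 60.9]
eef_rot: [3.14, -0.0, 1.453]
force: [-0.2, 0.3, -1.4]
opening: 9.1
```

Forces are gone. Open slightly (limited, head is near) and lift.

Request:
arm_command:
  rows:
    - [[0,0,0,0,0,0,0.7],[0,0,0,0,0,0,0.55],[0,0,0,0,0,0,0.45],[0,0,0,0,0,0,0.45],[0,0,0,0,0,0,0.45]]

```text
time_s: 21.97
ee_pos: [515.6, 53.4, 60.8]
eef_rot: [3.14, -0.0, 1.454]
force: [-0.1, 0.5, 0.7]
opening: 23.8
```

Request:
arm_command:
  rows:
    - [[0,0,-0.006,0,0,0,0.45],[0,0,-0.01,0,0,0,0.45],[0,0,-0.02,0,0,0,0.45],[0,0,-0.03,0,0,0,0.45],[0,0,-0.03,0,0,0,0.45],[0,0,-0.03,0,0,0,0.45],[0,0,-0.03,0,0,0,0.45],[0,0,-0.02,0,0,0,0],[0,0,0,0,0,0,0]]

```text
time_s: 22.72
ee_pos: [516.7, 54.9, 241.9]
eef_rot: [3.133, -0.002, 1.454]
force: [2.0, -0.7, 0.2]
opening: 41.9
```

```bash
python3 - <<'E'
from h import *
s=monitor.sense(); print(s['time_s'],s['ee_pos'],s['force'],s['opening'])
c=cam('wrist'); im=vision.read_camera('wrist'); import pickle; pickle.dump(c,open('c8.pkl','wb'))
u,v=map(int,proj(c,[520,80,60])); print(u,v); u=max(u-70,0); v=max(v-70,0); print(u,v)
a=cv2.resize(im[v:v+140,u:u+140,::-1],None,fx=4,fy=4,interpolation=cv2.INTER_CUBIC)
cv2.imwrite('pics/w8.png',a)
E
```

```text
22.7167 [516.73261514  54.92504942 241.92411532] [ 1.97029895 -0.71034169  0.16246721] 41.94725800999989
303 181
233 111
```

View pics/w8.png

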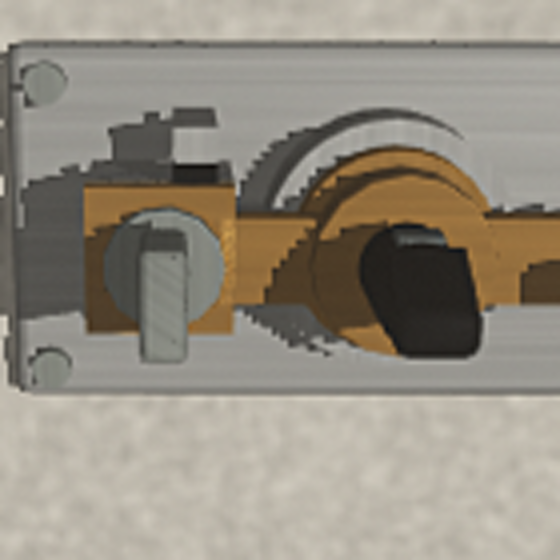

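```bash
python3 - <<'E'
from bench import env
print(env.hand_in())
E
```

```text
the job is handed in; nothing more can be done
None
```

The fipple head is locked and the job is handed in, finished at about 23 s of the 64 s allowed.

- **Collar:** I turned it clockwise by its peg, about 0.6 rad, until it stopped moving. I then raised the push in small steps to about 15 N to be sure it was the stop. The peg moved no more than 0.1 mm, less than the 0.8 mm the rubber face should give at that push. I relaxed the push before letting go. The close picture afterwards showed the collar's arm parallel to the base and the lower slot visible through the upper one.
- **Thumbscrew:** It passed down through both slots with hardly any contact force. The flange met the collar at the height I had predicted, within about 0.1 mm, at 5.6 N. During the 90° turn the press rose to about 13 N, well under the 40 N limit. I eased it to about zero before opening the fingers.
- **Last checks:** The final wrist picture shows the flange flat on the collar, the wing square to the slot and the collar still in line. The gripper was about 180 mm above the screw when I handed in, and I disturbed none of the other things.
- **Disagreements:** The top camera put the pivot about 5 mm off from the wrist camera in y. I went by the wrist camera and the felt contact. I did not see the cross-bar under the lug directly. I judged it from the seating height and the free quarter turn.

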